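# Unnest the plant pots onto their saucers

### The arm

A 6-joint arm with a two-finger parallel gripper is mounted at the origin on the work surface. World frame = base frame: x ahead of the robot, y to its left, z up, the work surface at z = 0. Lengths are in m, angles in rad, forces in N, time in s.
With the tool pointing down it reaches from about 0.425 to 0.95 m from the base axis. Payload 3.5 kg.
Tool frame: the origin (TCP) lies at the very end of the fingers, on their centre line; the grasp point (between the pads) lies 19 mm behind it; z points along the fingers, y is the direction in which the jaws open and shut (so a half turn about z gives the same grasp; the last joint's range is limited). The gripper opens to 85 mm and grips with 20 to 120 N. Pads are 22 mm wide; open, the fingers measure 114 mm over their backs; the gripper's body (76 mm by 85 mm) begins 54 mm behind the grasp point. The pads swing forward as they close: fully open they stand 13 mm farther back than shut.
Start: joints at [0.951, 0.286, 1.577, -0, 1.279, -0.15], TCP at [0.306, 0.602, 0.231] pointing down, gripper open.
Joint ranges: [-2.77, 2.77], [-0.9, 2.22], [0.21, 2.48], [-1.53, 4.67], [0.24, 2.81], [-2.84, 2.84]. Speed limits (rad/s): [2.79, 2.79, 3.14, 3.14, 3.14, 3.14].

### API

Orientations are given as a unit quaternion [x, y, z, w].
In Python, from plant import ctrl, eyes, ticket gives the robot as it stands.
- The arm moves only by the tool send_rows, never from a script. Its arguments are lists of equal length, an entry for each row: "translation": the shift along the tool's x, y, z in units of 30 mm (1.0 is 30 mm), a list of three; "rotation": the turn, a rotation vector about the tool's x, y, z in units of 5 degrees (1.0 is 5 degrees), a list of three; "grip": the finger opening in mm, from 0 to 85.4. A call has 1 to 5 rows; each row shifts and turns the commanded pose from where the row before left it, along the tool's axes as they then stand; what a row does not reach is not made up. A row lasts 1/8 s, in which the tool goes at most 62.5 mm and 10.7 degrees, less where a joint would pass 70% of its speed; a pose out of reach is approached as far as the arm can. A call is refused whole if a number of a shift passes 1 or a number of a turn 1, either way. A call with a gripper value outside its range is refused whole. The fingers move at their own pace and stop on an object; "squeeze" is the grip in N (left out, the last holds). Time passes only in rows, so rows that do not move let the fingers close. It gives the time, the measured TCP pose, the force and the opening at its end, in the units of the state.
- ctrl.get_state(): the state, without advancing time (a new reading comes with each control period).
- eyes.read_camera(name): name is "scene" or "side" or "wrist"; returns a dict with "image" (420x560x3 uint8, blue, green, red), "mtx" (3x3 intrinsics, pixels), "dist_coeffs" ([k1, k2, p1, p2, k3] as OpenCV has them; the pictures are not rectified), "xyz" and "orientation" of the camera in the world; the wrist camera has in their place "hand_eye" (4x4, takes a point from camera to tool coordinates, whose origin is the TCP and whose axes are the flange's). Camera axes: x right, y down, z forward; pixel columns grow to the right and rows downward; lengths in m; the calibration is good to about 2 mm. A picture is of the moment at which its call begins: read the wrist's pose just before it. There is no depth.
- ticket.sign_off(): hands the job in, once; it reports no verdict.
The state is a dict: "time": time; "qpos": joint angles; "dq": joint speeds; "joint_efforts": joint torques, N m; "eef_pos": TCP position; "tcp_rot": TCP orientation; "contact_force": force on the tool from outside, world axes, zero at the start; "wrist_torque": the same for the moment, N m; "opening": opening from 0.0 (shut) to 1.0 (fully open).
Only numpy, scipy, OpenCV 4.12 (cv2) and the standard library are available. Lean on these libraries where they do the work, as an engineer would, in place of code of your own. Each camera call takes 0.05 s, during which the arm holds its last target. There are 200 camera calls.

### The job

Take the stack of four nested plant pots apart one at a time from the top, lifting each pot straight off without pulling up or shoving aside the ones below it. Set each pot down gently, without dropping it, upright and flat inside the saucer of its own shape and size, before you take the next one. Leave the clip tub and the bottle where they are, and let go of everything.

Things in the scene. Friction and masses are not known exactly. Their poses are not given: they have to be found in the camera images.
- pot_small_round: Terracotta-coloured plastic pot, small round: straight-sided, 21 mm outside, 16 mm inside diameter, 75 mm tall, open on top, raised floor 30 mm above the underside. Origin: centre of the underside, z up. At the start on top of the stack, in the small square pot. It stands on that pot's raised floor: its upper 30 mm stick out, the lower 45 mm sit inside with 2 mm play. About 20 g.
- pot_small_square: Terracotta-coloured plastic pot, small square: straight-sided, 31 mm outside, 26 mm inside width, x and y square to its sides, 75 mm tall, open on top, raised floor 30 mm above the underside. Origin: centre of the underside, z up. At the start second, in the large round pot. It stands on that pot's raised floor: its upper 30 mm stick out, the lower 45 mm sit inside with 2 mm play. About 35 g.
- pot_large_round: Terracotta-coloured plastic pot, large round: straight-sided, 53 mm outside, 48 mm inside diameter, 75 mm tall, open on top, raised floor 30 mm above the underside. Origin: centre of the underside, z up. At the start third, in the large square pot. It stands on that pot's raised floor: its upper 30 mm stick out, the lower 45 mm sit inside with 2 mm play. About 65 g.
- pot_large_square: Terracotta-coloured plastic pot, large square: straight-sided, 64 mm outside, 58 mm inside width, x and y square to its sides, 75 mm tall, open on top, raised floor 30 mm above the underside. Origin: centre of the underside, z up. At the start the bottom of the stack, on the bench. About 90 g.
- saucer_small_round: Low terracotta-coloured saucer fixed to the bench, the small round one: round, 45 mm outside and 39 mm inside diameter, floor 3 mm thick, rim top 10 mm above the bench; the small round pot fits inside its rim with 9 mm to spare all round. Origin: centre of the underside, on the bench, z up.
- saucer_small_square: Low terracotta-coloured saucer fixed to the bench, the small square one: square, 55 mm outside and 49 mm inside width, x and y axes square to its sides, floor 3 mm thick, rim top 10 mm above the bench; the small square pot fits inside its rim with 9 mm to spare all round when its sides are about parallel to the saucer's. Origin: centre of the underside, on the bench, z up.
- saucer_large_round: Low terracotta-coloured saucer fixed to the bench, the large round one: round, 77 mm outside and 71 mm inside diameter, floor 3 mm thick, rim top 10 mm above the bench; the large round pot fits inside its rim with 9 mm to spare all round. Origin: centre of the underside, on the bench, z up.
- saucer_large_square: Low terracotta-coloured saucer fixed to the bench, the large square one: square, 88 mm outside and 82 mm inside width, x and y axes square to its sides, floor 3 mm thick, rim top 10 mm above the bench; the large square pot fits inside its rim with 9 mm to spare all round when its sides are about parallel to the saucer's. Origin: centre of the underside, on the bench, z up.
- clip_tub: Bystander: open white round plastic tub, 110 mm across the rim, 50 mm tall, with small clear clips in it; stands loose on the bench. Origin: centre of the underside.
- bottle: Bystander: white plastic bottle with grey cap, 56 mm diameter, 140 mm tall; stands loose on the bench. Origin: centre of the underside.
Things that resemble listed ones, but are neither listed nor needed, are in the scene too. What is shaped like the pot_small_round but yellow is not meant.

How it is judged:
On the way, in this order (a step that is already met when the one before it is completed fails the run):
1. the small round pot stands in its saucer (horizontal distance between pot_small_round and saucer_small_round below 0.014 m and z of pot_small_round in the frame of saucer_small_round below 0.007 m and angle between pot_small_round's own z axis and vertical below 0.06 rad), for 0.2 s.
2. the small square pot stands in its saucer (horizontal distance between pot_small_square and saucer_small_square below 0.014 m and z of pot_small_square in the frame of saucer_small_square below 0.007 m and angle between pot_small_square's own z axis and vertical below 0.06 rad), for 0.2 s.
3. the large round pot stands in its saucer (horizontal distance between pot_large_round and saucer_large_round below 0.014 m and z of pot_large_round in the frame of saucer_large_round below 0.007 m and angle between pot_large_round's own z axis and vertical below 0.06 rad), for 0.2 s.
4. the large square pot stands in its saucer (horizontal distance between pot_large_square and saucer_large_square below 0.014 m and z of pot_large_square in the frame of saucer_large_square below 0.007 m and angle between pot_large_square's own z axis and vertical below 0.06 rad), for 0.2 s.
At the end, for the whole second after the job is handed in: Each of the four pots stands in the saucer of its own shape and size: centre within 14 mm of the saucer's centre, underside on the saucer floor (less than 7 mm above the saucer's underside), tilted less than 0.06 rad, at rest and released (all of step 1 and all of step 2 and all of step 3 and all of step 4 and linear speed of each of pot_small_round, pot_small_square, pot_large_round, pot_large_square below 0.02 m/s and contact force between each of pot_small_round, pot_small_square, pot_large_round, pot_large_square and the fingers below 0.1 N); the robot touches nothing.
It fails at once if the small square pot is pulled up or shifted by more than 20 mm before the small round pot is in its saucer (distance of pot_small_square from where it was at the start of the episode above 0.02 m and horizontal distance between pot_small_round and saucer_small_round above 0.016 m).
It fails at once if the large round pot is pulled up or shifted by more than 20 mm before the small square pot is in its saucer (distance of pot_large_round from where it was at the start of the episode above 0.02 m and horizontal distance between pot_small_square and saucer_small_square above 0.016 m).
It fails at once if the large square pot is pulled up or shifted by more than 20 mm before the large round pot is in its saucer (distance of pot_large_square from where it was at the start of the episode above 0.02 m and horizontal distance between pot_large_round and saucer_large_round above 0.016 m).
It fails at once if a pot is dropped (faster than 0.6 m/s within 30 mm above its saucer) ((horizontal distance between pot_small_round and saucer_small_round below 0.03 m and z of pot_small_round in the frame of saucer_small_round below 0.03 m and linear speed of pot_small_round above 0.6 m/s) or (horizontal distance between pot_small_square and saucer_small_square below 0.03 m and z of pot_small_square in the frame of saucer_small_square below 0.03 m and linear speed of pot_small_square above 0.6 m/s) or (horizontal distance between pot_large_round and saucer_large_round below 0.03 m and z of pot_large_round in the frame of saucer_large_round below 0.03 m and linear speed of pot_large_round above 0.6 m/s) or (horizontal distance between pot_large_square and saucer_large_square below 0.03 m and z of pot_large_square in the frame of saucer_large_square below 0.03 m and linear speed of pot_large_square above 0.6 m/s)).
It fails at once if the clip tub or the bottle is moved by more than 20 mm or tipped (distance of any of clip_tub, bottle from where it was at the start of the episode above 0.02 m or angle between any of clip_tub, bottle's own z axis and vertical above 0.3 rad).
It also fails if it takes over 136 s, if anything falls off the work surface, if the arm or the gripper's body presses on something with over 40 N, if the wrist force passes 120 N, or if a joint passes its speed limit or range.

## Working session

There is one attempt and no reset: what is moved stays moved. The work goes in short steps, Python scripts to look and compute and a tool call to move; the robot and the scene stay as the last step left them, time stands still between calls to the robot, and variables do not carry over. Pictures are saved under pics/ and viewed, about 12 in all and at most 16, crops included, and the job is handed in when it is done.

Besides the shell and the picture viewer there is one more tool, called after ">>>" by a JSON object that holds its "api" and its "payload", one argument or row to a line. send_rows: Moves the arm, as the interface text tells. Its arguments: {"type":"object","properties":{"translation":{"type":"array"},"rotation":{"type":"array"},"grip":{"type":"array"},"squeeze":{"type":"number"}},"required":["translation","rotation","grip"]}

```bash
mkdir -p pics; cat > h.py <<'E'
import numpy as np, cv2
from scipy.spatial.transform import Rotation as R
from plant import ctrl, eyes, ticket
def cam(name):
    s=ctrl.get_state(); c=eyes.read_camera(name)
    if name=='wrist':
        H=np.array(c['hand_eye']); T=np.eye(4); T[:3,:3]=R.from_quat(s['tcp_rot']).as_matrix(); T[:3,3]=s['eef_pos']; T=T@H
    else:
        T=np.eye(4); T[:3,:3]=R.from_quat(c['orientation']).as_matrix(); T[:3,3]=c['xyz']
    return np.array(c['image']),np.array(c['mtx'],float),np.array(c['dist_coeffs'],float),T
def plane(px,K,D,T,z):
    p=cv2.undistortPoints(np.array(px,float).reshape(-1,1,2),K,D).reshape(-1,2)
    d=np.c_[p,np.ones(len(p))]@T[:3,:3].T
    return T[:3,3]+d*((z-T[2,3])/d[:,2])[:,None]
def proj(P,K,D,T):
    M=np.linalg.inv(T); return cv2.projectPoints(np.array(P,float).reshape(-1,3),cv2.Rodrigues(M[:3,:3])[0],M[:3,3],K,D)[0].reshape(-1,2)
E
python3 - <<'E'
from h import *
print(ctrl.get_state())
for n in('scene','side','wrist'):
    i,K,D,T=cam(n); cv2.imwrite(f'pics/{n}0.png',i); print(n,K[0,0],D.round(3),T.round(3).tolist())
E
```

```text
{'time': 0.0, 'qpos': array([ 9.50981512e-01,  2.87185305e-01,  1.57816843e+00, -2.00176196e-06,
        1.27861125e+00, -1.50024845e-01]), 'dq': array([ 9.33681498e-04, -1.30067445e-04, -1.00207503e-05, -1.48075973e-03,
       -1.41895185e-03,  6.21166922e-04]), 'joint_efforts': array([ 1.12697329e-03, -4.05970645e+01, -2.92634547e+01, -7.05614639e-05,
        5.61677531e-03, -1.20462241e-05]), 'eef_pos': array([0.30517528, 0.6013381 , 0.22993873]), 'tcp_rot': array([ 2.32740411e-01,  9.72538171e-01, -1.09973151e-03, -4.44499030e-04]), 'contact_force': array([-0.76433442, -0.69582507, -0.23065662]), 'wrist_torque': array([ 0.00289083,  0.04269736, -0.00791147]), 'opening': 0.9996453658623111}
scene 457.8871858626731 [-0.093  0.     0.     0.     0.   ] [[-0.772, 0.493, -0.401, 1.022], [0.635, 0.605, -0.479, 0.545], [0.006, -0.625, -0.781, 0.944], [0.0, 0.0, 0.0, 1.0]]
side 397.8384617415907 [0.021 0.    0.    0.    0.   ] [[0.983, -0.131, 0.13, 0.445], [-0.185, -0.7, 0.69, -0.624], [0.0, -0.702, -0.712, 0.724], [0.0, 0.0, 0.0, 1.0]]
wrist 319.96461669177626 [-0.077  0.     0.     0.     0.   ] [[0.453, 0.845, 0.283, 0.233], [0.891, -0.429, -0.145, 0.639], [-0.001, 0.318, -0.948, 0.372], [0.0, 0.0, 0.0, 1.0]]
```

View pics/scene0.png

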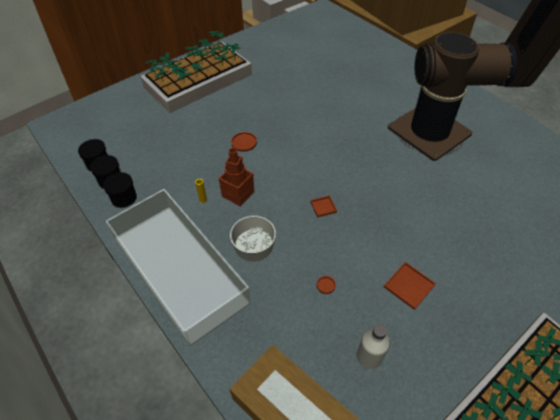

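View pics/side0.png

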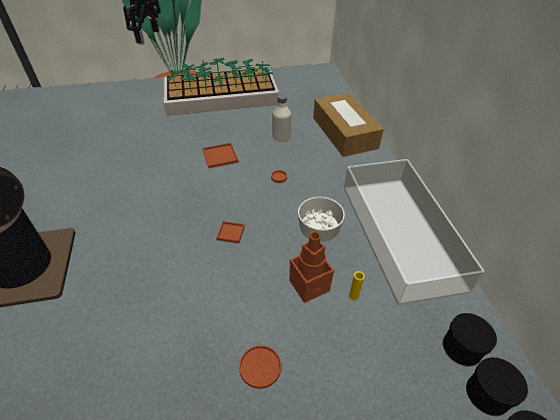

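The scene view shows the stack at (237,180), with the yellow look-alike beside it at (201,190). The saucers are large round (244,141), small square (323,206), small round (326,285) and large square (410,285). The tub is at (253,238) and the bottle at (373,346). The side view agrees, with the stack at (312,265) and the yellow one at (357,286).

```bash
python3 - <<'E'
from h import *
for n in('scene','side'):
    i,K,D,T=cam(n); hsv=cv2.cvtColor(i,cv2.COLOR_BGR2HSV)
    m=(((hsv[...,0]<11)|(hsv[...,0]>174))&(hsv[...,1]>140)&(hsv[...,2]>60)).astype(np.uint8)
    for c in cv2.findContours(m,cv2.RETR_EXTERNAL,cv2.CHAIN_APPROX_NONE)[0]:
        if cv2.contourArea(c)<80: continue
        u=c.reshape(-1,2).mean(0)
        P=plane(c.reshape(-1,2),K,D,T,.01)[:,:2].astype(np.float32)*1000
        r=cv2.minAreaRect(P); print(n,u.round(),'ctr',np.round(r[0]),'size',np.round(r[1]),'ang',round(r[2],1))
    if n=='scene': crop=i[130:260,180:310]
    else: crop2=i[220:310,280:380]
out=np.hstack([cv2.resize(crop,(400,400),interpolation=3),cv2.resize(crop2,(400,400),interpolation=3)])
cv2.imwrite('pics/crop.png',out)
E
```

```text
scene [326. 284.] ctr [618. 197.] size [45. 40.] ang 47.2
scene [409. 285.] ctr [467. 323.] size [90. 87.] ang 7.4
scene [323. 206.] ctr [465.  19.] size [57. 54.] ang 68.1
scene [237. 166.] ctr [ 550. -241.] size [280.  88.] ang 42.1
side [260. 367.] ctr [ 479. -317.] size [77. 75.] ang 79.3
side [311. 267.] ctr [ 622. -113.] size [ 98. 179.] ang 0.7
side [230. 232.] ctr [462.  15.] size [60. 57.] ang 68.3
side [279. 176.] ctr [615. 191.] size [46. 41.] ang 79.4
side [220. 155.] ctr [466. 318.] size [87. 94.] ang 7.4
```

View pics/crop.png

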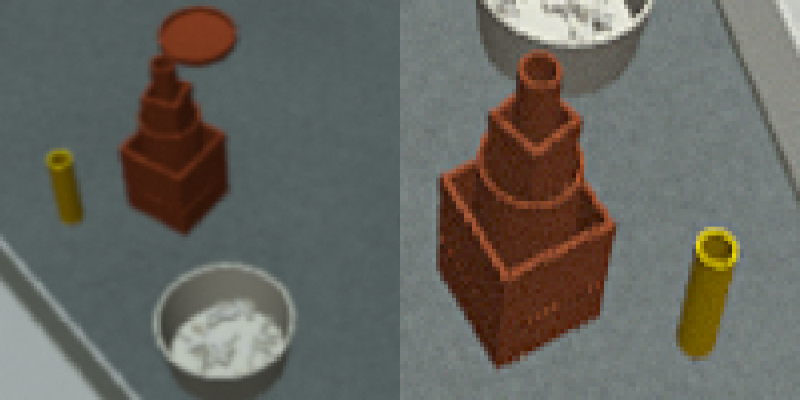

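The terracotta stack is at crop (180,130) in the scene view and (525,200) in the side view. The look-alike is the yellow tube beside it, at (62,185) and (710,290), and I'll leave it alone. I'm taking the rim corners from this crop to get the stack's pose.

```bash
python3 - <<'E'
from h import *
S=cam('side');C=cam('scene')
def f(n,c,px,z):
    P=plane(px,*c[1:],z)[:,:2]*1000; print(n,P.round().tolist()); return P
f('SR side',S,[[315,235.8]],.165); f('SR scene',C,[[233,150.5]],.165)
def sq(n,c,px,z):
    P=f(n,c,px,z); e=P[1]-P[0];g=P[2]-P[1]; print('  ctr',((P[0]+P[2])/2).round(),'len',np.hypot(*e).round(),np.hypot(*g).round(),'ang',np.degrees(np.arctan2(e[1],e[0])).round(),np.degrees(np.arctan2(g[1],g[0])).round())
sc=lambda x,y:[280+(x-400)/4,220+y/4.444]
ss=lambda x,y:[180+x/3.077,130+y/3.077]
sq('LS side',S,[sc(437,178),sc(503,277),sc(615,222)],.075)
sq('LS scene',C,[ss(121,151),ss(180,187),ss(228,130)],.075)
sq('SS side',S,[sc(489,112),sc(540,153),sc(582,115)],.135)
f('yellow',S,[sc(718,248)],.075)
f('yellow',C,[ss(60,160)],.075)
f('bottle',S,[[282,100]],.14);f('tub',S,[[321,213]],.05)
f('bottle',C,[[379,331]],.14);f('tub',C,[[252,232]],.05)
f('LR scene',C,[[244.5,141.5]],.01)
f('tray corner', C,[[165,192],[109,222],[248,292]],.06)
E
```

```text
SR side [[612.0, -164.0]]
SR scene [[611.0, -160.0]]
LS side [[570.0, -143.0], [590.0, -202.0], [652.0, -183.0]]
  ctr [ 611. -163.] len 62.0 65.0 ang -71.0 16.0
LS scene [[651.0, -178.0], [636.0, -114.0], [568.0, -141.0]]
  ctr [ 610. -159.] len 65.0 73.0 ang 103.0 -159.0
SS side [[591.0, -157.0], [609.0, -183.0], [634.0, -167.0]]
  ctr [ 612. -162.] len 32.0 30.0 ang -55.0 33.0
yellow [[698.0, -206.0]]
yellow [[696.0, -202.0]]
bottle [[658.0, 365.0]]
tub [[678.0, -3.0]]
bottle [[664.0, 384.0]]
tub [[676.0, -6.0]]
LR scene [[481.0, -310.0]]
tray corner [[778.0, -242.0], [935.0, -244.0], [783.0, 124.0]]
```

The two views agree to about 4 mm:
- **Stack:** (611,-162), with the large square pot at about 17° and the small square pot at about 34°.
- **Saucers:** small round (617,194), small square (464,17) at 68°, large round (480,-314) and large square (467,320) at 7°.

I'm heading for a point above the stack.

>>> {"api": "send_rows", "payload": {
  "translation": [
    [-1, -0.87, 0],
    [-1, -0.87, 0],
    [-1, -0.87, 0],
    [-1, -0.87, 0],
    [-1, -0.87, 0]
  ],
  "rotation": [
    [0, 0, 0],
    [0, 0, 0],
    [0, 0, 0],
    [0, 0, 0],
    [0, 0, 0]
  ],
  "grip": [60, 60, 60, 60, 60],
  "squeeze": 20
}}

```text
time: 0.98
eef_pos: [0.3806, 0.4164, 0.2315]
tcp_rot: [0.233, 0.973, 0.0, 0.0]
contact_force: [-0.5, 0.5, 0.2]
opening: 0.703
```

>>> {"api": "send_rows", "payload": {
  "translation": [
    [-1, -0.87, 0],
    [-1, -0.87, 0],
    [-1, -0.87, 0],
    [-1, -0.87, 0],
    [-1, -0.87, 0]
  ],
  "rotation": [
    [0, 0, 0],
    [0, 0, 0],
    [0, 0, 0],
    [0, 0, 0],
    [0, 0, 0]
  ],
  "grip": [60, 60, 60, 60, 60]
}}

```text
time: 1.6
eef_pos: [0.4552, 0.2321, 0.2316]
tcp_rot: [0.233, 0.973, 0.0, 0.0]
contact_force: [0.1, -0.1, -0.4]
opening: 0.698
```

>>> {"api": "send_rows", "payload": {
  "translation": [
    [-1, -0.87, 0],
    [-1, -0.87, 0],
    [-1, -0.87, 0],
    [-1, -0.87, 0],
    [-1, -0.87, 0]
  ],
  "rotation": [
    [0, 0, 0],
    [0, 0, 0],
    [0, 0, 0],
    [0, 0, 0],
    [0, 0, 0]
  ],
  "grip": [60, 60, 60, 60, 60]
}}

```text
time: 2.22
eef_pos: [0.5299, 0.0478, 0.2315]
tcp_rot: [0.233, 0.973, 0.0, 0.0]
contact_force: [0.6, 0.1, -0.2]
opening: 0.704
```

>>> {"api": "send_rows", "payload": {
  "translation": [
    [-1, -0.87, 0],
    [-1, -0.87, 0],
    [-1, -0.87, 0],
    [-1, -0.87, 0],
    [-0.7, -0.6, 0]
  ],
  "rotation": [
    [0, 0, 0],
    [0, 0, 0],
    [0, 0, 0],
    [0, 0, 0],
    [0, 0, 0]
  ],
  "grip": [60, 60, 60, 60, 60]
}}

```text
time: 2.85
eef_pos: [0.6003, -0.1255, 0.2313]
tcp_rot: [0.233, 0.972, 0.0, 0.0]
contact_force: [-0.1, 0.1, -0.4]
opening: 0.703
```

>>> {"api": "send_rows", "payload": {
  "translation": [
    [0, 0, 0],
    [0, 0, 0],
    [0, 0, 0],
    [0, 0, 0],
    [0, 0, 0]
  ],
  "rotation": [
    [0, 0, 1],
    [0, 0, 1],
    [0, 0, 1],
    [0, 0, 1],
    [0, 0, 1]
  ],
  "grip": [60, 60, 60, 60, 60]
}}

```text
time: 3.48
eef_pos: [0.5999, -0.1236, 0.2313]
tcp_rot: [0.439, 0.899, 0.0, -0.0]
contact_force: [-0.2, -0.3, -0.7]
opening: 0.708
```

>>> {"api": "send_rows", "payload": {
  "translation": [
    [0, 0, 0],
    [0, 0, 0]
  ],
  "rotation": [
    [0, 0, 0.8],
    [0, 0, 0]
  ],
  "grip": [60, 60]
}}

```text
time: 3.72
eef_pos: [0.5999, -0.1236, 0.2313]
tcp_rot: [0.468, 0.884, 0.0, -0.0]
contact_force: [0.4, -0.6, -0.7]
opening: 0.703
```

```bash
python3 - <<'E'
from h import *
i,K,D,T=cam('wrist'); cv2.imwrite('pics/w1.png',i); np.savez('w1',K=K,D=D,T=T)
S=ctrl.get_state(); print(S['eef_pos'],R.from_quat(S['tcp_rot']).as_matrix().round(3).tolist())
print(proj([[.611,-.162,.165],[.611,-.162,.075]],K,D,T).round())
E
```

```text
[ 0.5998854  -0.12369972  0.23130174] [[-0.562, 0.827, -0.0], [0.827, 0.562, 0.0], [0.0, 0.0, -1.0]]
[[257. 270.]
 [262. 224.]]
```

View pics/w1.png

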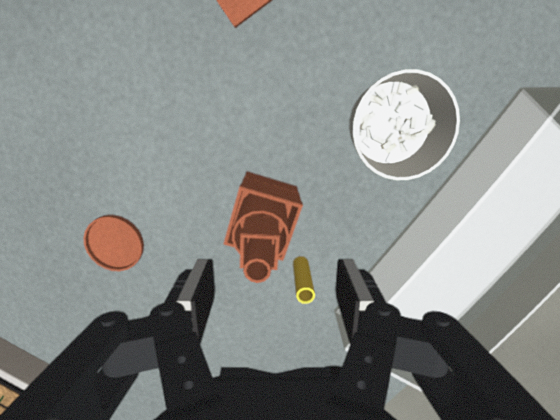

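The wrist view shows the small round rim at (257,270), exactly where predicted, and the small square rim (244–277, 235) is parallel to the jaw axis. The yellow pot at (305,295) is off to the side. I'm going down to grasp.

>>> {"api": "send_rows", "payload": {
  "translation": [
    [-0.63, -0.21, 0],
    [-0.64, -0.21, 0],
    [0, 0, 1],
    [0, 0, 1],
    [0, 0, 0.5]
  ],
  "rotation": [
    [0, 0, 0],
    [0, 0, 0],
    [0, 0, 0],
    [0, 0, 0],
    [0, 0, 0]
  ],
  "grip": [60, 60, 60, 60, 60]
}}

```text
time: 4.4
eef_pos: [0.6101, -0.1636, 0.154]
tcp_rot: [0.469, 0.883, -0.0, -0.001]
contact_force: [-0.2, 0.3, -0.5]
opening: 0.7
```

>>> {"api": "send_rows", "payload": {
  "translation": [
    [0, 0, 0.5],
    [0, 0, 0]
  ],
  "rotation": [
    [0, 0, 0],
    [0, 0, 0]
  ],
  "grip": [60, 60]
}}

```text
time: 4.65
eef_pos: [0.6104, -0.1626, 0.1402]
tcp_rot: [0.469, 0.883, -0.0, -0.001]
contact_force: [0.9, 0.6, 0.4]
opening: 0.699
```

```bash
python3 - <<'E'
from h import *
i,K,D,T=cam('wrist'); j,K2,D2,T2=cam('side')
cv2.imwrite('pics/w2.png',np.hstack([cv2.resize(i[120:420,130:430],(400,400)),cv2.resize(j[190:310,250:370],(400,400))]))
E
```

```text
(no output)
```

View pics/w2.png

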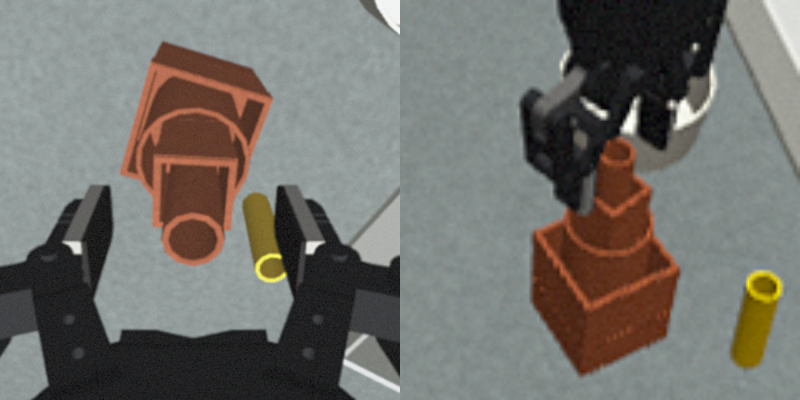

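The small round rim (193,240) sits midway between the fingers (105 and 285), and the tips are above the square pot's rim. Closing.

>>> {"api": "send_rows", "payload": {
  "translation": [
    [0, 0, 0],
    [0, 0, 0],
    [0, 0, 0],
    [0, 0, 0],
    [0, 0, 0]
  ],
  "rotation": [
    [0, 0, 0],
    [0, 0, 0],
    [0, 0, 0],
    [0, 0, 0],
    [0, 0, 0]
  ],
  "grip": [45, 35, 26, 20, 15],
  "squeeze": 20
}}

```text
time: 5.38
eef_pos: [0.6108, -0.1626, 0.1417]
tcp_rot: [0.469, 0.883, -0.0, 0.0]
contact_force: [-0.7, 1.2, 1.5]
opening: 0.232
```

>>> {"api": "send_rows", "payload": {
  "translation": [
    [0, 0, 0],
    [0, 0, 0],
    [0, 0, -0.2],
    [0, 0, -0.3],
    [0, 0, -0.5]
  ],
  "rotation": [
    [0, 0, 0],
    [0, 0, 0],
    [0, 0, 0],
    [0, 0, 0],
    [0, 0, 0]
  ],
  "grip": [12, 12, 12, 12, 12]
}}

```text
time: 6.0
eef_pos: [0.6105, -0.1623, 0.1716]
tcp_rot: [0.469, 0.883, 0.0, -0.001]
contact_force: [0.3, -1.8, -0.8]
opening: 0.226
```

>>> {"api": "send_rows", "payload": {
  "translation": [
    [0, 0, -0.5],
    [0, 0, -0.7],
    [0, 0, -0.6],
    [0, 0, 0],
    [0, 0, 0]
  ],
  "rotation": [
    [0, 0, 0],
    [0, 0, 0],
    [0, 0, 0],
    [0, 0, 0],
    [0, 0, 0]
  ],
  "grip": [12, 12, 12, 12, 12]
}}

```text
time: 6.62
eef_pos: [0.6105, -0.1624, 0.2249]
tcp_rot: [0.469, 0.883, -0.0, -0.0]
contact_force: [0.0, -0.6, -0.3]
opening: 0.229
```

```bash
python3 - <<'E'
from h import *
i,K,D,T=cam('wrist'); j,K2,D2,T2=cam('side')
cv2.imwrite('pics/w3.png',np.hstack([cv2.resize(i[120:420,130:430],(400,400)),cv2.resize(j[160:310,240:390],(400,400))]))
E
```

```text
(no output)
```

View pics/w3.png

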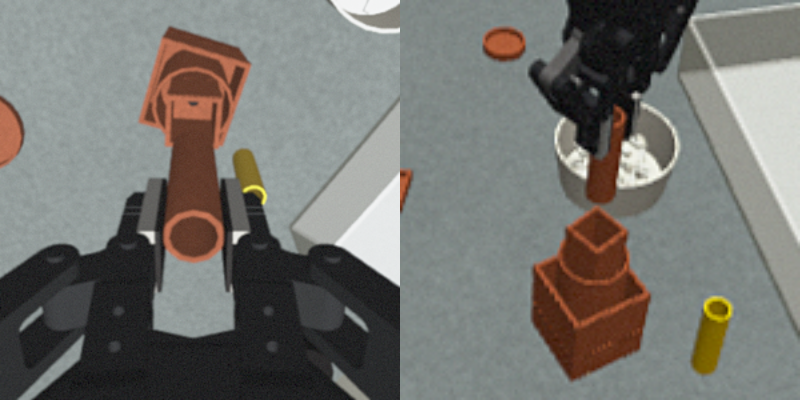

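The lift is clean: the pot hangs straight and the stack is still in place. Carrying it to the small round saucer.

>>> {"api": "send_rows", "payload": {
  "translation": [
    [0.97, 0.68, 0],
    [0.97, 0.68, 0],
    [0.97, 0.68, 0],
    [0.97, 0.68, 0],
    [0.97, 0.68, 0]
  ],
  "rotation": [
    [0, 0, 0],
    [0, 0, 0],
    [0, 0, 0],
    [0, 0, 0],
    [0, 0, 0]
  ],
  "grip": [12, 12, 12, 12, 12]
}}

```text
time: 7.35
eef_pos: [0.6131, 0.0164, 0.2241]
tcp_rot: [0.469, 0.883, -0.0, -0.001]
contact_force: [1.0, 0.1, -1.1]
opening: 0.226
```

>>> {"api": "send_rows", "payload": {
  "translation": [
    [0.97, 0.68, 0],
    [0.97, 0.68, 0],
    [0.97, 0.68, 0],
    [0.97, 0.68, 0],
    [0.97, 0.68, 0]
  ],
  "rotation": [
    [0, 0, 0],
    [0, 0, 0],
    [0, 0, 0],
    [0, 0, 0],
    [0, 0, 0]
  ],
  "grip": [12, 12, 12, 12, 12]
}}

```text
time: 7.98
eef_pos: [0.6161, 0.1939, 0.2241]
tcp_rot: [0.469, 0.883, -0.001, -0.001]
contact_force: [-0.2, 0.4, 0.8]
opening: 0.234
```

>>> {"api": "send_rows", "payload": {
  "translation": [
    [0, 0, 1],
    [0, 0, 1],
    [0, 0, 1],
    [0, 0, 1],
    [0, 0, 0.5]
  ],
  "rotation": [
    [0, 0, 0],
    [0, 0, 0],
    [0, 0, 0],
    [0, 0, 0],
    [0, 0, 0]
  ],
  "grip": [12, 12, 12, 12, 12]
}}

```text
time: 8.6
eef_pos: [0.6149, 0.1925, 0.0871]
tcp_rot: [0.469, 0.883, -0.002, -0.002]
contact_force: [-0.1, 0.4, 0.1]
opening: 0.23
```

>>> {"api": "send_rows", "payload": {
  "translation": [
    [0, 0, 0],
    [0, 0, 0]
  ],
  "rotation": [
    [0, 0, 0],
    [0, 0, 0]
  ],
  "grip": [12, 12]
}}

```text
time: 8.85
eef_pos: [0.6176, 0.1929, 0.0917]
tcp_rot: [0.469, 0.883, 0.001, 0.001]
contact_force: [-1.4, 0.4, 0.1]
opening: 0.234
```

```bash
python3 - <<'E'
from h import *
S=ctrl.get_state(); print(S['eef_pos'],S['opening'])
i,K,D,T=cam('scene'); j,K2,D2,T2=cam('side')
p=S['eef_pos'].copy()
print(proj([p,[p[0],p[1],p[2]-.052]],K2,D2,T2))
cv2.imwrite('pics/w4.png',np.hstack([cv2.resize(i[210:330,265:385],(400,400)),cv2.resize(j[110:210,230:330],(400,400))]))
E
```

```text
[0.61760081 0.19294734 0.09166599] 0.23440426671982673
[[279.6890934  151.92906769]
 [279.44123169 167.47908464]]
```

View pics/w4.png

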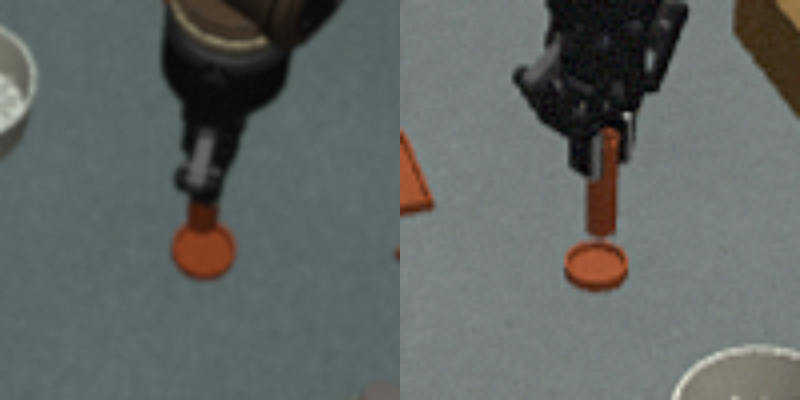

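The pot hangs centred over the saucer, with its bottom at (601,235) and the saucer at (597,265). Lowering it slowly.

>>> {"api": "send_rows", "payload": {
  "translation": [
    [0, 0, 0.4],
    [0, 0, 0.4],
    [0, 0, 0.2],
    [0, 0, 0.1],
    [0, 0, 0.1]
  ],
  "rotation": [
    [0, 0, 0],
    [0, 0, 0],
    [0, 0, 0],
    [0, 0, 0],
    [0, 0, 0]
  ],
  "grip": [12, 12, 12, 12, 12]
}}

```text
time: 9.57
eef_pos: [0.6169, 0.1928, 0.0546]
tcp_rot: [0.469, 0.883, -0.0, 0.0]
contact_force: [-1.9, -1.3, 9.4]
opening: 0.232
```

>>> {"api": "send_rows", "payload": {
  "translation": [
    [0, 0, 0.03],
    [0, 0, 0.02],
    [0, 0, 0]
  ],
  "rotation": [
    [0, 0, 0],
    [0, 0, 0],
    [0, 0, 0]
  ],
  "grip": [12, 12, 12]
}}

```text
time: 9.95
eef_pos: [0.6171, 0.1928, 0.0546]
tcp_rot: [0.469, 0.883, -0.0, 0.0]
contact_force: [-3.1, -0.6, 6.9]
opening: 0.231
```

Contact is about 7 N, so it's seated. Opening and retreating upward.

>>> {"api": "send_rows", "payload": {
  "translation": [
    [0, 0, 0],
    [0, 0, 0],
    [0, 0, 0],
    [0, 0, 0],
    [0, 0, 0]
  ],
  "rotation": [
    [0, 0, 0],
    [0, 0, 0],
    [0, 0, 0],
    [0, 0, 0],
    [0, 0, 0]
  ],
  "grip": [22, 28, 40, 50, 60]
}}

```text
time: 10.58
eef_pos: [0.6166, 0.1928, 0.0527]
tcp_rot: [0.469, 0.883, -0.0, -0.0]
contact_force: [0.7, -0.5, 0.1]
opening: 0.703
```

>>> {"api": "send_rows", "payload": {
  "translation": [
    [0, 0, 0],
    [0, 0, -0.5],
    [0, 0, -1],
    [0, 0, -1],
    [0, 0, -1]
  ],
  "rotation": [
    [0, 0, 0],
    [0, 0, 0],
    [0, 0, 0],
    [0, 0, 0],
    [0, 0, 0]
  ],
  "grip": [60, 60, 60, 60, 60]
}}

```text
time: 11.2
eef_pos: [0.6169, 0.1929, 0.1602]
tcp_rot: [0.469, 0.883, 0.0, 0.001]
contact_force: [-0.0, -0.0, -0.3]
opening: 0.701
```

>>> {"api": "send_rows", "payload": {
  "translation": [
    [0, 0, -1],
    [0, 0, -1],
    [0, 0, 0]
  ],
  "rotation": [
    [0, 0, 0],
    [0, 0, 0],
    [0, 0, 0]
  ],
  "grip": [60, 60, 60]
}}

```text
time: 11.58
eef_pos: [0.6186, 0.1932, 0.2226]
tcp_rot: [0.469, 0.883, 0.002, 0.003]
contact_force: [-0.2, 0.1, 0.2]
opening: 0.704
```

```bash
python3 - <<'E'
from h import *
i,K,D,T=cam('wrist'); j,K2,D2,T2=cam('side')
cv2.imwrite('pics/w5.png',np.hstack([cv2.resize(i[120:420,130:430],(400,400)),cv2.resize(j[110:210,230:330],(400,400))]))
E
```

```text
(no output)
```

View pics/w5.png

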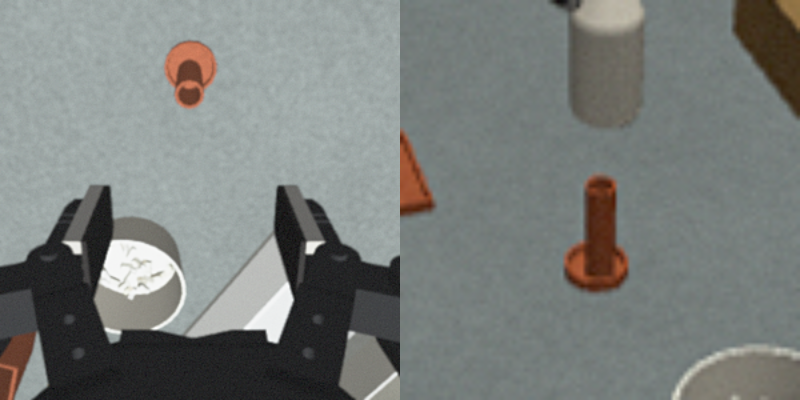

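The small round pot stands upright and centred in its saucer (600,265). Back to the stack for the small square pot.

>>> {"api": "send_rows", "payload": {
  "translation": [
    [-0.97, -0.68, 0],
    [-0.97, -0.68, 0],
    [-0.97, -0.68, 0],
    [-0.97, -0.68, 0],
    [-0.97, -0.68, 0]
  ],
  "rotation": [
    [0, 0, 0],
    [0, 0, 0],
    [0, 0, 0],
    [0, 0, 0],
    [0, 0, 0]
  ],
  "grip": [60, 60, 60, 60, 60]
}}

```text
time: 12.3
eef_pos: [0.6124, 0.0142, 0.2153]
tcp_rot: [0.469, 0.883, -0.001, -0.002]
contact_force: [0.5, 0.7, 0.3]
opening: 0.705
```

>>> {"api": "send_rows", "payload": {
  "translation": [
    [-0.97, -0.68, 0],
    [-0.97, -0.68, 0],
    [-0.97, -0.68, 0],
    [-0.97, -0.68, 0],
    [-0.97, -0.68, 0]
  ],
  "rotation": [
    [0, 0, 0],
    [0, 0, 0],
    [0, 0, 0],
    [0, 0, 0],
    [0, 0, 0]
  ],
  "grip": [60, 60, 60, 60, 60]
}}

```text
time: 12.92
eef_pos: [0.6096, -0.1632, 0.2152]
tcp_rot: [0.469, 0.883, -0.0, -0.002]
contact_force: [-0.3, 0.1, 0.9]
opening: 0.705
```

>>> {"api": "send_rows", "payload": {
  "translation": [
    [0, 0, 1],
    [0, 0, 1],
    [0, 0, 0.5],
    [0, 0, 0],
    [0, 0, 0]
  ],
  "rotation": [
    [0, 0, 0],
    [0, 0, 0],
    [0, 0, 0],
    [0, 0, 0],
    [0, 0, 0]
  ],
  "grip": [60, 60, 60, 60, 60]
}}

```text
time: 13.55
eef_pos: [0.6115, -0.1626, 0.1439]
tcp_rot: [0.469, 0.883, 0.0, 0.001]
contact_force: [-0.1, 0.6, -0.4]
opening: 0.704
```

```bash
python3 - <<'E'
from h import *
i,K,D,T=cam('wrist'); S=ctrl.get_state()
print(S['eef_pos'],proj([[.611,-.162,.135],S['eef_pos']],K,D,T).round(), T[:3,3].round(3))
cv2.imwrite('pics/w6.png',cv2.resize(i[120:420,130:430],(600,600)))
E
```

```text
[ 0.61168931 -0.16274986  0.14435944] [[274. 260.]
 [274. 271.]] [ 0.566 -0.095  0.286]
```

View pics/w6.png

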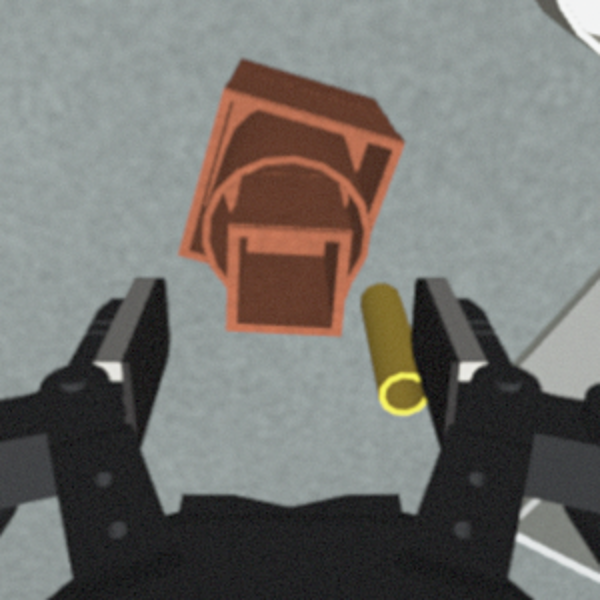

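The small square rim, about (228,225) to (342,333), lines up with the jaws to within 2° and is centred at the predicted point. Going down 33 mm and grasping.

>>> {"api": "send_rows", "payload": {
  "translation": [
    [0, 0, 0.6],
    [0, 0, 0.5],
    [0, 0, 0],
    [0, 0, 0],
    [0, 0, 0]
  ],
  "rotation": [
    [0, 0, 0],
    [0, 0, 0],
    [0, 0, 0],
    [0, 0, 0],
    [0, 0, 0]
  ],
  "grip": [60, 60, 50, 42, 36]
}}

```text
time: 14.22
eef_pos: [0.6112, -0.1627, 0.1104]
tcp_rot: [0.469, 0.883, 0.0, 0.001]
contact_force: [-0.4, 0.3, 0.3]
opening: 0.419
```

>>> {"api": "send_rows", "payload": {
  "translation": [
    [0, 0, 0],
    [0, 0, 0],
    [0, 0, 0],
    [0, 0, -0.2],
    [0, 0, -0.3]
  ],
  "rotation": [
    [0, 0, 0],
    [0, 0, 0],
    [0, 0, 0],
    [0, 0, 0],
    [0, 0, 0]
  ],
  "grip": [28, 22, 22, 22, 22]
}}

```text
time: 14.85
eef_pos: [0.6103, -0.1623, 0.1246]
tcp_rot: [0.469, 0.883, -0.0, -0.001]
contact_force: [0.2, -1.3, -0.7]
opening: 0.367
```

>>> {"api": "send_rows", "payload": {
  "translation": [
    [0, 0, -0.5],
    [0, 0, -0.7],
    [0, 0, -0.7],
    [0, 0, -0.5],
    [0, 0, 0]
  ],
  "rotation": [
    [0, 0, 0],
    [0, 0, 0],
    [0, 0, 0],
    [0, 0, 0],
    [0, 0, 0]
  ],
  "grip": [22, 22, 22, 22, 22]
}}

```text
time: 15.48
eef_pos: [0.6118, -0.1629, 0.1993]
tcp_rot: [0.469, 0.883, 0.0, 0.002]
contact_force: [0.0, 0.6, 0.4]
opening: 0.36
```

```bash
python3 - <<'E'
from h import *
S=ctrl.get_state(); print(S['eef_pos'],S['opening'])
i,K,D,T=cam('wrist'); j,K2,D2,T2=cam('side')
cv2.imwrite('pics/w7.png',np.hstack([cv2.resize(i[120:420,130:430],(400,400)),cv2.resize(j[160:310,240:390],(400,400))]))
E
```

```text
[ 0.61177069 -0.16293197  0.19931447] 0.35981566052331526
```

View pics/w7.png

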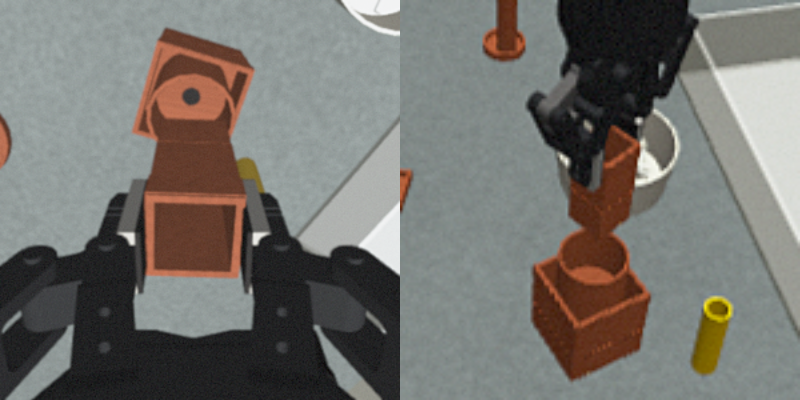

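The lift is clean: the large round pot is still nested and the small square pot hangs straight. Carrying it to its saucer with a +34° turn.

>>> {"api": "send_rows", "payload": {
  "translation": [
    [0.97, -0.09, 0],
    [0.97, -0.09, 0],
    [0.97, -0.09, 0],
    [0.97, -0.09, 0],
    [0.97, -0.09, 0]
  ],
  "rotation": [
    [0, 0, 0],
    [0, 0, 0],
    [0, 0, 0],
    [0, 0, 0],
    [0, 0, 0]
  ],
  "grip": [22, 22, 22, 22, 22]
}}

```text
time: 16.2
eef_pos: [0.5166, -0.0487, 0.1954]
tcp_rot: [0.469, 0.883, -0.0, -0.001]
contact_force: [0.5, 0.2, 0.4]
opening: 0.366
```

>>> {"api": "send_rows", "payload": {
  "translation": [
    [0.97, -0.09, 0],
    [0.97, -0.09, 0],
    [0.95, -0.09, 0],
    [0, 0, 0],
    [0, 0, 0]
  ],
  "rotation": [
    [0, 0, 0],
    [0, 0, 0],
    [0, 0, 0],
    [0, 0, -0.9],
    [0, 0, -0.9]
  ],
  "grip": [22, 22, 22, 22, 22]
}}

```text
time: 16.82
eef_pos: [0.4618, 0.0182, 0.1956]
tcp_rot: [0.397, 0.918, -0.0, -0.001]
contact_force: [1.1, -0.2, -0.4]
opening: 0.369
```

>>> {"api": "send_rows", "payload": {
  "translation": [
    [0, 0, 0],
    [0, 0, 0],
    [0, 0, 0],
    [0, 0, 0],
    [0, 0, 0]
  ],
  "rotation": [
    [0, 0, -1],
    [0, 0, -1],
    [0, 0, -1],
    [0, 0, -1],
    [0, 0, -1]
  ],
  "grip": [22, 22, 22, 22, 22]
}}

```text
time: 17.45
eef_pos: [0.462, 0.0178, 0.1955]
tcp_rot: [0.189, 0.982, -0.0, -0.001]
contact_force: [-0.3, 0.2, -1.4]
opening: 0.366
```

>>> {"api": "send_rows", "payload": {
  "translation": [
    [0, 0, 1],
    [0, 0, 1],
    [0, 0, 1],
    [0, 0, 0.7],
    [0, 0, 0]
  ],
  "rotation": [
    [0, 0, 0],
    [0, 0, 0],
    [0, 0, 0],
    [0, 0, 0],
    [0, 0, 0]
  ],
  "grip": [22, 22, 22, 22, 22]
}}

```text
time: 18.08
eef_pos: [0.4603, 0.0181, 0.0831]
tcp_rot: [0.19, 0.982, -0.0, -0.003]
contact_force: [-0.1, 0.2, 0.1]
opening: 0.365
```

```bash
python3 - <<'E'
from h import *
S=ctrl.get_state(); M=R.from_quat(S['tcp_rot']).as_matrix(); print(S['eef_pos'],S['opening'],'jaw',np.degrees(np.arctan2(M[1,1],M[0,1])))
E
```

```text
[0.46029987 0.01812423 0.08309353] 0.36491933602580345 jaw 68.07982095359547
```

The jaw is at 68.1° and about 2 mm off in x. Lowering with that small correction.

>>> {"api": "send_rows", "payload": {
  "translation": [
    [-0.06, 0, 0.3],
    [0, 0, 0.3],
    [0, 0, 0.2],
    [0, 0, 0.1],
    [0, 0, 0.1]
  ],
  "rotation": [
    [0, 0, 0],
    [0, 0, 0],
    [0, 0, 0],
    [0, 0, 0],
    [0, 0, 0]
  ],
  "grip": [22, 22, 22, 22, 22]
}}

```text
time: 18.7
eef_pos: [0.4646, 0.017, 0.0558]
tcp_rot: [0.19, 0.982, -0.0, 0.0]
contact_force: [0.4, -0.0, -0.2]
opening: 0.363
```

>>> {"api": "send_rows", "payload": {
  "translation": [
    [0, 0, 0.03],
    [0, 0, 0]
  ],
  "rotation": [
    [0, 0, 0],
    [0, 0, 0]
  ],
  "grip": [22, 22]
}}

```text
time: 18.95
eef_pos: [0.4645, 0.017, 0.055]
tcp_rot: [0.19, 0.982, -0.0, 0.0]
contact_force: [0.3, -0.3, 0.4]
opening: 0.367
```

>>> {"api": "send_rows", "payload": {
  "translation": [
    [0, 0, 0.04],
    [0, 0, 0.03],
    [0, 0, 0]
  ],
  "rotation": [
    [0, 0, 0],
    [0, 0, 0],
    [0, 0, 0]
  ],
  "grip": [22, 22, 22]
}}

```text
time: 19.32
eef_pos: [0.4648, 0.017, 0.0535]
tcp_rot: [0.19, 0.982, 0.0, 0.0]
contact_force: [-1.4, 0.6, 3.9]
opening: 0.363
```

Contact is about 4 N. Releasing, then retreating up.

>>> {"api": "send_rows", "payload": {
  "translation": [
    [0, 0, 0],
    [0, 0, 0],
    [0, 0, 0],
    [0, 0, 0],
    [0, 0, 0]
  ],
  "rotation": [
    [0, 0, 0],
    [0, 0, 0],
    [0, 0, 0],
    [0, 0, 0],
    [0, 0, 0]
  ],
  "grip": [32, 38, 50, 65, 80]
}}

```text
time: 19.95
eef_pos: [0.4644, 0.017, 0.0527]
tcp_rot: [0.19, 0.982, -0.0, -0.0]
contact_force: [-0.3, -0.0, -0.5]
opening: 0.933
```

>>> {"api": "send_rows", "payload": {
  "translation": [
    [0, 0, 0],
    [0, 0, -0.5],
    [0, 0, -1],
    [0, 0, -1],
    [0, 0, -1]
  ],
  "rotation": [
    [0, 0, 0],
    [0, 0, 0],
    [0, 0, 0],
    [0, 0, 0],
    [0, 0, 0]
  ],
  "grip": [85, 85, 85, 85, 85]
}}

```text
time: 20.58
eef_pos: [0.4646, 0.017, 0.16]
tcp_rot: [0.19, 0.982, 0.0, 0.001]
contact_force: [0.1, -0.5, -0.9]
opening: 0.997
```

>>> {"api": "send_rows", "payload": {
  "translation": [
    [0, 0, -1],
    [0, 0, 0],
    [0, 0, 0]
  ],
  "rotation": [
    [0, 0, 0],
    [0, 0, 0],
    [0, 0, 0]
  ],
  "grip": [85, 85, 85]
}}

```text
time: 20.95
eef_pos: [0.464, 0.0171, 0.1874]
tcp_rot: [0.19, 0.982, -0.0, -0.0]
contact_force: [0.0, -0.3, -0.5]
opening: 0.995
```

```bash
python3 - <<'E'
from h import *
S=ctrl.get_state();print(S['eef_pos'])
i,K,D,T=cam('side'); j=cam('scene')[0]
cv2.imwrite('pics/w8.png',np.hstack([cv2.resize(i[170:320,200:350],(400,400)),cv2.resize(j[120:240,220:340],(400,400))]))
E
```

```text
[0.46398659 0.01710774 0.18744843]
```

View pics/w8.png

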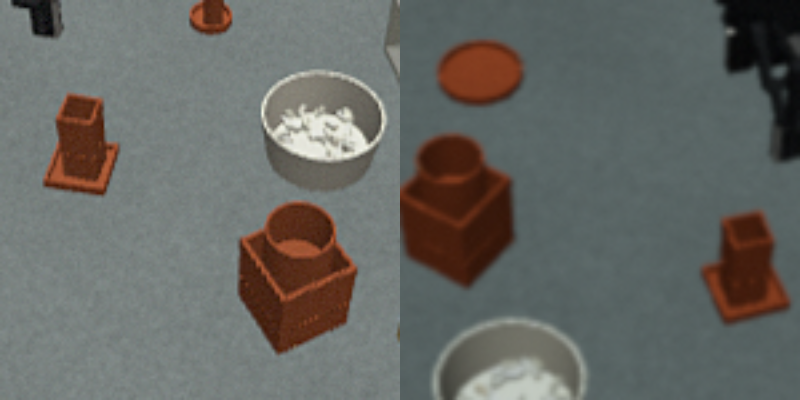

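The small square pot stands in its saucer at (82,140) left and (745,265) right, and the large round pot is exposed. Back to the stack, turning the jaw to 17°.

>>> {"api": "send_rows", "payload": {
  "translation": [
    [-0.97, -0.53, 0],
    [-0.97, -0.53, 0],
    [-0.97, -0.53, 0],
    [-0.97, -0.53, 0],
    [-0.97, -0.53, 0]
  ],
  "rotation": [
    [0, 0, 0],
    [0, 0, 0],
    [0, 0, 0],
    [0, 0, 0],
    [0, 0, 0]
  ],
  "grip": [85, 85, 85, 85, 85]
}}

```text
time: 21.68
eef_pos: [0.5696, -0.1117, 0.186]
tcp_rot: [0.19, 0.982, 0.0, -0.002]
contact_force: [0.9, -0.2, -0.3]
opening: 0.996
```

>>> {"api": "send_rows", "payload": {
  "translation": [
    [-0.97, -0.53, 0],
    [-0.97, -0.53, 0],
    [0, 0, 0],
    [0, 0, 0],
    [0, 0, 0]
  ],
  "rotation": [
    [0, 0, 0],
    [0, 0, 0],
    [0, 0, 1],
    [0, 0, 1],
    [0, 0, 1]
  ],
  "grip": [85, 85, 85, 85, 85]
}}

```text
time: 22.3
eef_pos: [0.6111, -0.1621, 0.1856]
tcp_rot: [0.318, 0.948, 0.0, -0.002]
contact_force: [0.4, -0.1, 0.3]
opening: 0.997
```

>>> {"api": "send_rows", "payload": {
  "translation": [
    [0, 0, 0],
    [0, 0, 0],
    [0, 0, 0],
    [0, 0, 0],
    [0, 0, 0]
  ],
  "rotation": [
    [0, 0, 1],
    [0, 0, 1],
    [0, 0, 1],
    [0, 0, 1],
    [0, 0, 1]
  ],
  "grip": [85, 85, 85, 85, 85]
}}

```text
time: 22.92
eef_pos: [0.6111, -0.162, 0.1858]
tcp_rot: [0.516, 0.857, -0.0, -0.002]
contact_force: [0.5, 0.0, -0.8]
opening: 0.995
```

>>> {"api": "send_rows", "payload": {
  "translation": [
    [0, 0, 0],
    [0, 0, 0],
    [0, 0, 0],
    [0, 0, 0]
  ],
  "rotation": [
    [0, 0, 1],
    [0, 0, 1],
    [0, 0, 0.2],
    [0, 0, 0]
  ],
  "grip": [85, 85, 85, 85]
}}

```text
time: 23.42
eef_pos: [0.6115, -0.1621, 0.1868]
tcp_rot: [0.594, 0.805, -0.0, -0.001]
contact_force: [0.4, -0.4, 0.1]
opening: 0.995
```

```bash
python3 - <<'E'
from h import *
S=ctrl.get_state(); M=R.from_quat(S['tcp_rot']).as_matrix(); print(S['eef_pos'],'jaw',np.degrees(np.arctan2(M[1,1],M[0,1])))
i,K,D,T=cam('wrist'); cv2.imwrite('pics/w9.png',cv2.resize(i[120:420,130:430],(600,600)))
print((proj([[.611,-.162,.105]],K,D,T)-[130,120])*2); np.savez('w9',K=K,D=D,T=T)
E
```

```text
[ 0.61150396 -0.16211027  0.18681844] jaw 17.139456030678854
[[286.8248315  188.73531878]]
```

View pics/w9.png

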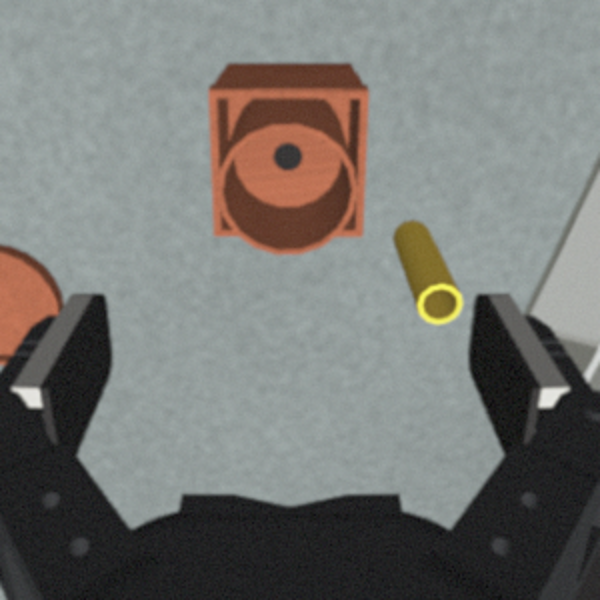

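The large round rim is centred at (288,188), as predicted, and the large square rim is parallel to the jaws. Going down to grasp.

>>> {"api": "send_rows", "payload": {
  "translation": [
    [0, 0, 1],
    [0, 0, 1],
    [0, 0, 1],
    [0, 0, 0.5],
    [0, 0, 0]
  ],
  "rotation": [
    [0, 0, 0],
    [0, 0, 0],
    [0, 0, 0],
    [0, 0, 0],
    [0, 0, 0]
  ],
  "grip": [85, 85, 85, 85, 80]
}}

```text
time: 24.1
eef_pos: [0.6112, -0.1619, 0.0816]
tcp_rot: [0.594, 0.804, -0.0, -0.001]
contact_force: [-0.0, 0.7, -0.0]
opening: 0.934
```

>>> {"api": "send_rows", "payload": {
  "translation": [
    [0, 0, 0],
    [0, 0, 0],
    [0, 0, 0],
    [0, 0, 0],
    [0, 0, 0]
  ],
  "rotation": [
    [0, 0, 0],
    [0, 0, 0],
    [0, 0, 0],
    [0, 0, 0],
    [0, 0, 0]
  ],
  "grip": [70, 60, 54, 48, 44],
  "squeeze": 25
}}

```text
time: 24.72
eef_pos: [0.6125, -0.1627, 0.0842]
tcp_rot: [0.594, 0.804, 0.0, 0.001]
contact_force: [-2.7, -1.0, 6.9]
opening: 0.613
```

>>> {"api": "send_rows", "payload": {
  "translation": [
    [0, 0, -0.1],
    [0, 0, -0.3],
    [0, 0, -0.6],
    [0, 0, -0.8],
    [0, 0, 0]
  ],
  "rotation": [
    [0, 0, 0],
    [0, 0, 0],
    [0, 0, 0],
    [0, 0, 0],
    [0, 0, 0]
  ],
  "grip": [44, 44, 44, 44, 44]
}}

```text
time: 25.35
eef_pos: [0.6139, -0.163, 0.1406]
tcp_rot: [0.594, 0.804, 0.001, 0.003]
contact_force: [1.1, -0.5, -0.6]
opening: 0.611
```

>>> {"api": "send_rows", "payload": {
  "translation": [
    [0, 0, -0.7],
    [0, 0, -0.5],
    [0, 0, 0],
    [0, 0, 0]
  ],
  "rotation": [
    [0, 0, 0],
    [0, 0, 0],
    [0, 0, 0],
    [0, 0, 0]
  ],
  "grip": [44, 44, 44, 44]
}}

```text
time: 25.85
eef_pos: [0.6116, -0.1621, 0.1724]
tcp_rot: [0.594, 0.804, -0.0, -0.0]
contact_force: [0.2, 0.9, -0.2]
opening: 0.612
```

```bash
python3 - <<'E'
from h import *
S=ctrl.get_state(); print(S['eef_pos'],S['opening'])
i,K,D,T=cam('wrist'); j,K2,D2,T2=cam('side')
cv2.imwrite('pics/w10.png',np.hstack([cv2.resize(i[120:420,130:430],(400,400)),cv2.resize(j[160:310,240:390],(400,400))]))
E
```

```text
[ 0.61160765 -0.16214866  0.17244292] 0.6121618361461987
```

View pics/w10.png

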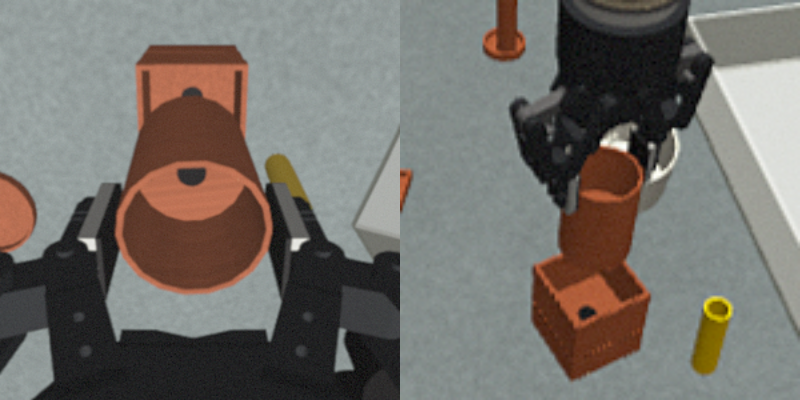

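The large square pot is alone on the bench now, and the large round pot hangs straight. Carrying it to its saucer.

>>> {"api": "send_rows", "payload": {
  "translation": [
    [-0.59, -0.95, 0],
    [-0.59, -0.95, 0],
    [-0.59, -0.95, 0],
    [-0.59, -0.95, 0],
    [-0.59, -0.95, 0]
  ],
  "rotation": [
    [0, 0, 0],
    [0, 0, 0],
    [0, 0, 0],
    [0, 0, 0],
    [0, 0, 0]
  ],
  "grip": [44, 44, 44, 44, 44]
}}

```text
time: 26.58
eef_pos: [0.5006, -0.2892, 0.172]
tcp_rot: [0.594, 0.804, 0.0, -0.001]
contact_force: [0.2, 0.6, -1.4]
opening: 0.616
```

>>> {"api": "send_rows", "payload": {
  "translation": [
    [-0.6, -0.93, 0],
    [0, 0, 0],
    [0, 0, 1],
    [0, 0, 1],
    [0, 0, 1]
  ],
  "rotation": [
    [0, 0, 0],
    [0, 0, 0],
    [0, 0, 0],
    [0, 0, 0],
    [0, 0, 0]
  ],
  "grip": [44, 44, 44, 44, 44]
}}

```text
time: 27.2
eef_pos: [0.4807, -0.3132, 0.0816]
tcp_rot: [0.594, 0.804, 0.0, -0.0]
contact_force: [-0.4, -0.1, -1.0]
opening: 0.611
```

>>> {"api": "send_rows", "payload": {
  "translation": [
    [0, 0, 0.3],
    [0, 0, 0.2],
    [0, 0, 0.1],
    [0, 0, 0],
    [0, 0, 0]
  ],
  "rotation": [
    [0, 0, 0],
    [0, 0, 0],
    [0, 0, 0],
    [0, 0, 0],
    [0, 0, 0]
  ],
  "grip": [44, 44, 44, 44, 44]
}}

```text
time: 27.82
eef_pos: [0.4807, -0.3145, 0.0657]
tcp_rot: [0.594, 0.804, -0.0, 0.001]
contact_force: [-0.6, -0.0, -0.1]
opening: 0.614
```

>>> {"api": "send_rows", "payload": {
  "translation": [
    [0, 0, 0.1],
    [0, 0, 0.1],
    [0, 0, 0.05],
    [0, 0, 0.05],
    [0, 0, 0]
  ],
  "rotation": [
    [0, 0, 0],
    [0, 0, 0],
    [0, 0, 0],
    [0, 0, 0],
    [0, 0, 0]
  ],
  "grip": [44, 44, 44, 44, 44]
}}

```text
time: 28.45
eef_pos: [0.4805, -0.3147, 0.0573]
tcp_rot: [0.594, 0.804, -0.0, 0.0]
contact_force: [-3.3, 1.2, 6.3]
opening: 0.614
```

Contact is about 6 N at the expected height. Releasing and going up.

>>> {"api": "send_rows", "payload": {
  "translation": [
    [0, 0, 0],
    [0, 0, 0],
    [0, 0, 0],
    [0, 0, 0],
    [0, 0, 0]
  ],
  "rotation": [
    [0, 0, 0],
    [0, 0, 0],
    [0, 0, 0],
    [0, 0, 0],
    [0, 0, 0]
  ],
  "grip": [54, 60, 70, 80, 85]
}}

```text
time: 29.08
eef_pos: [0.4803, -0.3141, 0.0557]
tcp_rot: [0.594, 0.804, 0.0, -0.0]
contact_force: [-0.3, 0.4, -0.0]
opening: 0.996
```

>>> {"api": "send_rows", "payload": {
  "translation": [
    [0, 0, 0],
    [0, 0, -0.5],
    [0, 0, -1],
    [0, 0, -1],
    [0, 0, -1]
  ],
  "rotation": [
    [0, 0, 0],
    [0, 0, 0],
    [0, 0, 0],
    [0, 0, 0],
    [0, 0, 0]
  ],
  "grip": [85, 85, 85, 85, 85]
}}

```text
time: 29.7
eef_pos: [0.4805, -0.3143, 0.1631]
tcp_rot: [0.594, 0.804, -0.0, 0.001]
contact_force: [0.4, 0.1, -0.6]
opening: 0.997
```

>>> {"api": "send_rows", "payload": {
  "translation": [
    [0.6, 0.95, 0],
    [0.59, 0.95, 0],
    [0.59, 0.95, 0],
    [0.59, 0.95, 0],
    [0.59, 0.95, 0]
  ],
  "rotation": [
    [0, 0, 0],
    [0, 0, 0],
    [0, 0, 0],
    [0, 0, 0],
    [0, 0, 0]
  ],
  "grip": [85, 85, 85, 85, 85]
}}

```text
time: 30.32
eef_pos: [0.5914, -0.1867, 0.1623]
tcp_rot: [0.594, 0.804, 0.0, 0.001]
contact_force: [0.7, -0.7, 0.2]
opening: 0.993
```

>>> {"api": "send_rows", "payload": {
  "translation": [
    [0.6, 0.93, 0],
    [0, 0, 0],
    [0, 0, 0]
  ],
  "rotation": [
    [0, 0, 0],
    [0, 0, 0],
    [0, 0, 0]
  ],
  "grip": [85, 85, 85]
}}

```text
time: 30.7
eef_pos: [0.6117, -0.1623, 0.1615]
tcp_rot: [0.594, 0.804, -0.0, 0.0]
contact_force: [-0.2, -0.2, 0.8]
opening: 0.994
```

```bash
python3 - <<'E'
from h import *
S=ctrl.get_state(); print(S['eef_pos'],S['opening'])
i,K,D,T=cam('wrist'); j=cam('side')[0]
print((proj([[.611,-.162,.075]],K,D,T)-[130,120])*4/3)
cv2.imwrite('pics/w11.png',np.hstack([cv2.resize(i[120:420,130:430],(400,400)),cv2.resize(j[220:420,190:390],(400,400))]))
E
```

```text
[ 0.61165339 -0.16229827  0.16146845] 0.994363240845904
[[190.89137607 122.41197178]]
```

View pics/w11.png

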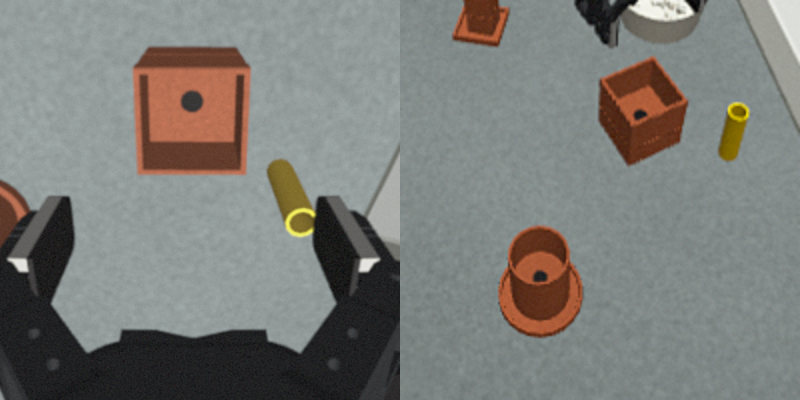

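The large round pot stands centred in its saucer at (540,290), and the large square rim (191,121) is where predicted with the fingers parallel to it. Grasping the last pot.

>>> {"api": "send_rows", "payload": {
  "translation": [
    [0, 0, 1],
    [0, 0, 1],
    [0, 0, 0.9],
    [0, 0, 0.9],
    [0, 0, 0]
  ],
  "rotation": [
    [0, 0, 0],
    [0, 0, 0],
    [0, 0, 0],
    [0, 0, 0],
    [0, 0, 0]
  ],
  "grip": [85, 85, 85, 85, 85]
}}

```text
time: 31.42
eef_pos: [0.6093, -0.162, 0.0442]
tcp_rot: [0.595, 0.804, -0.001, -0.003]
contact_force: [0.2, 0.9, -0.8]
opening: 0.997
```

>>> {"api": "send_rows", "payload": {
  "translation": [
    [0, 0, 0],
    [0, 0, 0],
    [0, 0, 0],
    [0, 0, 0],
    [0, 0, 0]
  ],
  "rotation": [
    [0, 0, 0],
    [0, 0, 0],
    [0, 0, 0],
    [0, 0, 0],
    [0, 0, 0]
  ],
  "grip": [78, 70, 64, 58, 54],
  "squeeze": 30
}}

```text
time: 32.05
eef_pos: [0.6128, -0.1624, 0.0484]
tcp_rot: [0.594, 0.804, 0.0, 0.001]
contact_force: [-1.1, -0.0, 6.6]
opening: 0.746
```

>>> {"api": "send_rows", "payload": {
  "translation": [
    [0, 0, 0],
    [0, 0, -0.3],
    [0, 0, -0.6],
    [0, 0, -1],
    [0, 0, -1]
  ],
  "rotation": [
    [0, 0, 0],
    [0, 0, 0],
    [0, 0, 0],
    [0, 0, 0],
    [0, 0, 0]
  ],
  "grip": [54, 54, 54, 54, 54]
}}

```text
time: 32.67
eef_pos: [0.6116, -0.1618, 0.1352]
tcp_rot: [0.594, 0.804, 0.0, -0.0]
contact_force: [-0.6, -0.2, 0.2]
opening: 0.743
```

>>> {"api": "send_rows", "payload": {
  "translation": [
    [0, 0, -1],
    [0, 0, -0.5],
    [0, 0, 0]
  ],
  "rotation": [
    [0, 0, 0],
    [0, 0, 0],
    [0, 0, 0]
  ],
  "grip": [54, 54, 54]
}}

```text
time: 33.05
eef_pos: [0.6124, -0.1622, 0.1805]
tcp_rot: [0.594, 0.804, 0.0, 0.001]
contact_force: [0.3, 0.2, -0.8]
opening: 0.742
```

The opening matches 64 mm, so the pot is held. Carrying it to its saucer, then turning 9.7°.

>>> {"api": "send_rows", "payload": {
  "translation": [
    [0.99, 0, 0],
    [0.99, 0, 0],
    [0.99, 0, 0],
    [0.99, 0, 0],
    [0.99, 0, 0]
  ],
  "rotation": [
    [0, 0, 0],
    [0, 0, 0],
    [0, 0, 0],
    [0, 0, 0],
    [0, 0, 0]
  ],
  "grip": [54, 54, 54, 54, 54]
}}

```text
time: 33.67
eef_pos: [0.5667, -0.0189, 0.1767]
tcp_rot: [0.594, 0.804, -0.001, -0.002]
contact_force: [1.4, -0.7, -1.8]
opening: 0.742
```

>>> {"api": "send_rows", "payload": {
  "translation": [
    [0.99, 0, 0],
    [0.99, 0, 0],
    [0.99, 0, 0],
    [0.99, 0, 0],
    [0.99, 0, 0]
  ],
  "rotation": [
    [0, 0, 0],
    [0, 0, 0],
    [0, 0, 0],
    [0, 0, 0],
    [0, 0, 0]
  ],
  "grip": [54, 54, 54, 54, 54]
}}

```text
time: 34.3
eef_pos: [0.523, 0.1228, 0.1768]
tcp_rot: [0.594, 0.804, -0.001, -0.001]
contact_force: [0.4, 0.9, -1.7]
opening: 0.745
```

>>> {"api": "send_rows", "payload": {
  "translation": [
    [0.99, 0, 0],
    [0.99, 0, 0],
    [0.99, 0, 0],
    [0.99, 0, 0],
    [0.99, 0, 0]
  ],
  "rotation": [
    [0, 0, 0],
    [0, 0, 0],
    [0, 0, 0],
    [0, 0, 0],
    [0, 0, 0]
  ],
  "grip": [54, 54, 54, 54, 54]
}}

```text
time: 34.92
eef_pos: [0.4795, 0.2644, 0.1768]
tcp_rot: [0.594, 0.804, -0.001, -0.001]
contact_force: [-0.3, 1.3, -1.0]
opening: 0.746
```

>>> {"api": "send_rows", "payload": {
  "translation": [
    [0.98, 0.1, 0],
    [0.95, 0, 0],
    [0, 0, 0],
    [0, 0, 0],
    [0, 0, 0]
  ],
  "rotation": [
    [0, 0, 0],
    [0, 0, 0],
    [0, 0, 0.97],
    [0, 0, 0.97],
    [0, 0, 0]
  ],
  "grip": [54, 54, 54, 54, 54]
}}

```text
time: 35.55
eef_pos: [0.4658, 0.3198, 0.177]
tcp_rot: [0.66, 0.752, -0.001, -0.001]
contact_force: [0.5, 0.1, -1.1]
opening: 0.742
```

```bash
python3 - <<'E'
from h import *
S=ctrl.get_state(); M=R.from_quat(S['tcp_rot']).as_matrix(); print(S['eef_pos'],S['opening'],'jaw',np.degrees(np.arctan2(M[1,1],M[0,1])))
d=np.array([.4665,.3205,0])-S['eef_pos']; print((M.T@d/.03).round(2))
E
```

```text
[0.46580904 0.31977561 0.17698128] 0.7423145083008574 jaw 7.446831561174462
[0.03 0.04 5.9 ]
```

>>> {"api": "send_rows", "payload": {
  "translation": [
    [0, 0, 1],
    [0, 0, 1],
    [0, 0, 1],
    [0, 0, 0.5],
    [0, 0, 0]
  ],
  "rotation": [
    [0, 0, 0],
    [0, 0, 0],
    [0, 0, 0],
    [0, 0, 0],
    [0, 0, 0]
  ],
  "grip": [54, 54, 54, 54, 54]
}}

```text
time: 36.17
eef_pos: [0.4658, 0.3195, 0.0723]
tcp_rot: [0.66, 0.751, -0.002, -0.001]
contact_force: [-0.0, 0.9, -0.7]
opening: 0.744
```

>>> {"api": "send_rows", "payload": {
  "translation": [
    [0, 0, 0.3],
    [0, 0, 0.1],
    [0, 0, 0.1],
    [0, 0, 0.06],
    [0, 0, 0]
  ],
  "rotation": [
    [0, 0, 0],
    [0, 0, 0],
    [0, 0, 0],
    [0, 0, 0],
    [0, 0, 0]
  ],
  "grip": [54, 54, 54, 54, 54]
}}

```text
time: 36.8
eef_pos: [0.4668, 0.3201, 0.057]
tcp_rot: [0.66, 0.751, 0.0, -0.0]
contact_force: [-0.1, -0.5, -1.9]
opening: 0.742
```

>>> {"api": "send_rows", "payload": {
  "translation": [
    [0, 0, 0.06],
    [0, 0, 0.06],
    [0, 0, 0.06],
    [0, 0, 0],
    [0, 0, 0]
  ],
  "rotation": [
    [0, 0, 0],
    [0, 0, 0],
    [0, 0, 0],
    [0, 0, 0],
    [0, 0, 0]
  ],
  "grip": [54, 54, 54, 54, 54]
}}

```text
time: 37.42
eef_pos: [0.4667, 0.3201, 0.0516]
tcp_rot: [0.66, 0.751, -0.0, 0.0]
contact_force: [-0.4, -1.4, -0.7]
opening: 0.74
```

>>> {"api": "send_rows", "payload": {
  "translation": [
    [0, 0, 0.04],
    [0, 0, 0.04],
    [0, 0, 0]
  ],
  "rotation": [
    [0, 0, 0],
    [0, 0, 0],
    [0, 0, 0]
  ],
  "grip": [54, 54, 54]
}}

```text
time: 37.8
eef_pos: [0.4669, 0.3202, 0.0515]
tcp_rot: [0.66, 0.751, -0.001, -0.0]
contact_force: [-6.3, -2.3, 11.6]
opening: 0.745
```

It's seated, with about 12 N of contact. Releasing, retreating and checking.

>>> {"api": "send_rows", "payload": {
  "translation": [
    [0, 0, 0],
    [0, 0, 0],
    [0, 0, 0],
    [0, 0, 0],
    [0, 0, 0]
  ],
  "rotation": [
    [0, 0, 0],
    [0, 0, 0],
    [0, 0, 0],
    [0, 0, 0],
    [0, 0, 0]
  ],
  "grip": [66, 72, 80, 85, 85]
}}

```text
time: 38.42
eef_pos: [0.4667, 0.3201, 0.0491]
tcp_rot: [0.66, 0.751, -0.0, -0.0]
contact_force: [0.4, -0.3, -0.2]
opening: 0.995
```

>>> {"api": "send_rows", "payload": {
  "translation": [
    [0, 0, 0],
    [0, 0, -0.5],
    [0, 0, -1],
    [0, 0, -1],
    [0, 0, -1]
  ],
  "rotation": [
    [0, 0, 0],
    [0, 0, 0],
    [0, 0, 0],
    [0, 0, 0],
    [0, 0, 0]
  ],
  "grip": [85, 85, 85, 85, 85]
}}

```text
time: 39.05
eef_pos: [0.467, 0.3202, 0.1565]
tcp_rot: [0.66, 0.751, 0.001, 0.0]
contact_force: [-0.2, -0.3, 0.3]
opening: 0.993
```

>>> {"api": "send_rows", "payload": {
  "translation": [
    [0, 0, -1],
    [0, 0, -1],
    [0, 0, -1],
    [0, 0, 0],
    [0, 0, 0]
  ],
  "rotation": [
    [0, 0, 0],
    [0, 0, 0],
    [0, 0, 0],
    [0, 0, 0],
    [0, 0, 0]
  ],
  "grip": [85, 85, 85, 85, 85]
}}

```text
time: 39.67
eef_pos: [0.4663, 0.3199, 0.2436]
tcp_rot: [0.66, 0.751, -0.0, -0.0]
contact_force: [0.3, 0.0, 0.1]
opening: 0.991
```

```bash
python3 - <<'E'
from h import *
S=ctrl.get_state(); print(S['eef_pos'],S['contact_force'],S['time'])
i=cam('side')[0]; w=cam('wrist')[0]
cv2.imwrite('pics/w12.png',np.hstack([i[60:420,180:560],w[0:360,90:470]]))
E
```

```text
[0.46630833 0.31989514 0.24363703] [0.27432939 0.04671608 0.11290848] 39.675
```

View pics/w12.png

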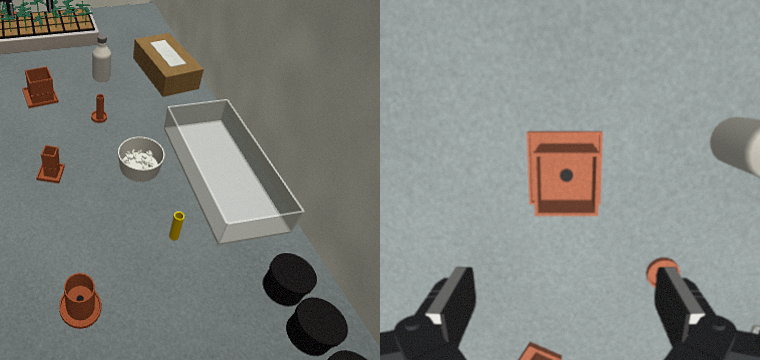

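All four pots stand in their saucers: large square (40,85), small round (99,107), small square (50,163) and large round (80,300). The tub and bottle haven't moved, and the arm is clear. Handing in.

```bash
python3 -c "
from plant import ticket
print(ticket.sign_off())"
```

```text
the job is handed in; nothing more can be done
None
```

I took the four pots off the stack from the top, one at a time. Each was lowered onto its own saucer until light contact (about 4–12 N) and released before I went back for the next. The job is handed in at about 40 s on the robot's clock; sign-off reported no verdict.

The last side and wrist pictures show all four pots upright inside their matching saucers. The tub, the bottle and the yellow look-alike appear where they were. The gripper is open, well above everything, with no outside force on it. I judged the final positions by eye, apart from the gripper's readings when it set each pot down. Those put each pot within about 2 mm of its measured saucer centre, where the two cameras had differed by up to 7 mm. No check failed.

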